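# Gauge the jack-socket depth of a shoe last and lock the reading

## Robot

A 7-joint arm with a two-finger parallel gripper is mounted at the origin on a cart in front of the work surface, level with it; the furniture and walls round the work are solid. World frame = base frame: x ahead of the robot, y to its left, z up, the work surface at z = 0. Lengths are in m, angles in rad, forces in N, time in s.
With the tool pointing down it reaches from about 0.35 to 0.9 m from the base axis. Payload 8.1 kg.
Tool frame: the origin (TCP) lies at the very end of the fingers, on their centre line; the grasp point (between the pads) lies 19 mm behind it; z points along the fingers, y is the line along which they close (so a half turn about z gives the same grasp; the last joint's range is limited). The gripper opens to 92 mm and grips with 3 to 60 N. Pads are 19 mm wide; open, the fingers measure 130 mm over their backs; the gripper's body (75 mm by 190 mm) begins 47 mm behind the grasp point.
Start: joints at [1.22, 0.434, 0.025, 1.573, -0.012, 1.134, -0.075], TCP at [0.153, -0.606, 0.227] pointing down, gripper open.
Joint ranges: [-2.62, 2.62], [-0.44, 2.09], [-1.27, 1.32], [0.08, 2.57], [-1.32, 4.46], [0.12, 2], [-2.74, 2.74]. Speed limits (rad/s): [2.22, 2.22, 3.01, 3.01, 3.14, 3.14, 3.14].

## Interface

Orientations are given as a rotation vector (axis times angle).
In Python, from cell import arm gives the robot as it stands.
- The arm moves only by the tool jog_arm, never from a script. Its argument "rows" is a list of rows, each a list of 3 entries, a list of its own where there are three numbers: the shift along the world's x, y, z in cm, then the turn, a rotation vector about the world's x, y, z in degrees, then the opening, from 0 (shut) to 1 (fully open). A call has 1 to 8 rows; each row is the pose to reach, as a shift and turn from the pose commanded when the call began; what a row does not reach only later rows make up. A row lasts 1/8 s, in which the tool goes at most 62.5 mm and 10.7 degrees, less where a joint would pass 70% of its speed; a pose out of reach is approached as far as the arm can. A call with a gripper value outside its range is refused whole. The fingers move at their own pace and stop on an object; "newtons" is the grip in N (left out, the last holds). Time passes only in rows, so rows that repeat a pose let the fingers close. It gives the time, the measured TCP pose, the force, the opening and the grip force at its end, in the units of the state.
- arm.observe(): the state, without advancing time (a new reading comes with each control period).
- arm.get_image(name): name is "scene" or "top"; returns a dict with "img" (384x512x3 uint8, red, green, blue), "depth" (384x512 float32, m along the optical axis (not along the pixel's ray), 0 where there is no reading), "fx", "fy", "cx", "cy" (pixels), "dist_coeffs" ([k1, k2, p1, p2, k3] as OpenCV has them; the pictures are not rectified), "rvec" (rotation vector, rad) and "tvec" (3), from world to camera coordinates, as OpenCV has them. Camera axes: x right, y down, z forward; pixel columns grow to the right and rows downward; lengths in m; the calibration is good to about 2 mm. A picture is of the moment at which its call begins.
- arm.sign_off(): hands the job in; it is judged then, once.
The state is a dict: "clock": time; "joints": joint angles; "dq": joint speeds; "joint_efforts": joint torques, N m; "position": TCP position; "ee_rot": TCP orientation; "force": force on the tool from outside, world axes, zero at the start; "ft_torque": the same for the moment, N m; "width": opening from 0.0 (shut) to 1.0 (fully open); "gripper_force": force on a finger pad.
Only numpy, scipy, OpenCV 4.12 (cv2) and the standard library are available. Lean on these libraries where they do the work, as an engineer would, in place of code of your own. Each camera call takes 0.05 s, during which the arm holds its last target. There are 200 camera calls.

## Task

Measure how deep the brass-lined jack socket in the green shoe last is: stand the steel depth gauge flat on top of the last with its probe centred over the socket, lower the probe until you feel it touch the bottom, lightly and without forcing it, then squeeze the gauge's red lock lever fully closed so that the reading is kept. Leave the gauge standing there, let go, with the probe still touching, and do not disturb the other things on the bench.

Things in the scene. Friction and masses are not known exactly. Their poses are not given: they have to be found in the camera images.
- gauge: Loose steel depth gauge, about 0.77 kg in all, standing upright. Foot: a flat bar 120 mm long (own x), 36 mm wide (y), 12 mm thick; origin at the centre of its underside, on the probe's axis; z up. A sleeve of 22 mm diameter, 46 mm high over the underside, guides the probe. The two upright knobs of the lock stand over the foot's -x end.
- gauge_probe: The gauge's probe: an upright 8 mm aluminium rod with a black finger tab on top. Its frame is that of gauge, lowered with it. Drawn fully up, its flat tip is 3 mm above the foot's underside; it can slide 44 mm down. It starts 0 to 6 mm down, slides stiffly (2.5 N) and stays where left. Lifting the tab draws it up to its end stop, then lifts the whole gauge.
- probe_grip (a point): Centre of the black finger tab on top of the probe, 117 mm above the foot's underside when the probe is fully up. The tab is 26 mm long (gauge x), 12 mm thick (gauge y: pinch it across this) and 24 mm high; its axes are the gauge's.
- gauge_foot (a point): Centre of the underside of the gauge's foot, on the probe's axis.
- lock_knob (a point): Centre of the red knob on the end of the lock lever: an upright knob of 12 mm diameter, from 34 to 56 mm above the foot's underside. It swings level, 42 mm from a pin that stands 18 mm to the -x side of the probe.
- fixed_knob (a point): Centre of the black fixed knob, of the red one's size and height, 56 mm to the -x and 24.5 mm to the -y side of the probe. The knobs are there to be pinched together along the gauge's y: 60 mm over both when open, 30 mm when closed. Fingers that close from both sides must centre where the knobs will meet, 9 mm from the black one, or they shove the gauge aside.
- gauge_lock (a joint): Angle of the lock lever in rad: 0 open, 0.75 fully closed at its stop; it grows as the red knob swings towards the black one (anticlockwise from above). Moving it takes 0.3 N at the knob; from about 0.3 on its cam clamps the rod and it takes up to 3 N, until it passes dead centre at 0.67 and stays closed by itself. The probe then no longer slides.
- last: Green plastic shoe last, 240 mm long, sole down on a plywood cradle board (262 x 100 mm) fixed to the bench. Origin on the bench straight below the socket; own x points to the toe, z up. The flat top of its heel cone is 112 mm above the bench, 85 mm long (x from -35 to 50 mm) and 40 mm wide; the instep falls from there to the toe.
- socket (a point): Centre of the mouth of the socket, in the plane of the last's flat top: a vertical round hole of 20 mm diameter, brass-lined, its flat bottom a firm rubber pad that gives 1 mm under 9 N. Its depth differs from last to last, somewhere from 18 to 38 mm, and is not known beforehand.
- pincers: lasting pincers lying on the bench, 69 x 178 x 22 mm; to be left alone
- tack_tin: low open tin of tacks with a green tape label, 77 mm wide, 41 mm high; to be left alone
- hammer: hammer with a pale ash handle lying on the bench, 121 x 279 x 32 mm; to be left alone
- wax_pot: white pot of wax, 74 mm wide, 88 mm high; to be left alone

How it is judged:
On the way, in this order (a step that is already met when the one before it is completed fails the run):
1. the gauge stands flat on top of the last with its probe over the socket (z of gauge_foot in the frame of socket between -0.002 and 0.002 m and horizontal distance between gauge_foot and socket below 0.0055 m and angle between gauge's own z axis and vertical below 0.035 rad), for 0.2 s.
2. the probe touches the bottom of the socket, with the lock not yet closed (all of step 1 and contact force between gauge_probe and last above 0.25 N and value of joint gauge_lock below 0.25 rad), for 0.2 s.
At the end, for the whole second after the job is handed in: The gauge stands still and flat on the last's top (underside within 2 mm of the top, tilt under 0.035 rad) with the probe's axis within 5.5 mm of the socket's, the probe rests on the socket's bottom (at least 0.25 N), and the lock lever is closed (past dead centre: over 0.70 of 0.75 rad) (all of step 1 and contact force between gauge_probe and last above 0.25 N and value of joint gauge_lock above 0.7 rad and linear speed of gauge below 0.01 m/s); the robot touches nothing.
It fails at once if the probe is pressed on the socket's bottom or wall with more than 18 N (contact force between gauge_probe and last above 18 N).
It fails at once if a bystander is moved by more than 20 mm (distance of any of pincers, tack_tin, hammer, wax_pot from where it was at the start of the episode above 0.02 m).
It also fails if it takes over 61 s, if anything falls off the work surface, if the arm or the gripper's body presses on something with over 40 N, if the wrist force passes 120 N, or if a joint passes its speed limit or range.

## Working session

There is one attempt and no reset: what is moved stays moved. The work goes in short steps, Python scripts to look and compute and a tool call to move; the robot and the scene stay as the last step left them, time stands still between calls to the robot, and variables do not carry over. Pictures are saved under pics/ and viewed, at most 10 in all, crops included, and the job is handed in when it is done.

Besides the shell and the picture viewer there is one more tool, called in YAML: its name, and indented under it one key for each argument. jog_arm: Moves the arm, as the interface text tells. Its arguments: {"type":"object","properties":{"rows":{"type":"array","items":{"type":"array"}},"newtons":{"type":"number"}},"required":["rows"]}

```bash
ls; mkdir -p pics
cat > h.py <<'E'
import numpy as np, cv2
from cell import arm
def grab(n):
    d=arm.get_image(n)
    d['K']=np.array([[d['fx'],0,d['cx']],[0,d['fy'],d['cy']],[0,0,1.]])
    d['R']=cv2.Rodrigues(np.array(d['rvec'],float))[0]; d['t']=np.array(d['tvec'],float).ravel()
    d['D']=np.array(d['dist_coeffs'],float)
    return d
def ray(d,uv):
    p=cv2.undistortPoints(np.array(uv,float).reshape(-1,1,2),d['K'],d['D']).reshape(-1,2)
    v=np.c_[p,np.ones(len(p))]
    return -d['R'].T@d['t'], v@d['R']   # dirs with unit optical z
def onz(d,uv,z):
    c,v=ray(d,uv); return c+v*((z-c[2])/v[:,2])[:,None]
def cloud(d):
    h,w=d['depth'].shape; u,v=np.meshgrid(np.arange(w),np.arange(h))
    c,r=ray(d,np.stack([u,v],-1).reshape(-1,2))
    return (c+r*d['depth'].reshape(-1,1)).reshape(h,w,3)
def save(d,name,box=None,s=1):
    im=d['img'][:,:,::-1]
    if box: im=im[box[1]:box[3],box[0]:box[2]]
    cv2.imwrite('pics/'+name,cv2.resize(im,None,fx=s,fy=s,interpolation=cv2.INTER_CUBIC))
E
python3 - <<'E'
from h import *
for n in('top','scene'):
    d=grab(n); save(d,n+'0.png',s=1.5); print(n,-d['R'].T@d['t'],d['R'][2])
print(arm.observe())
E
```

```text
pics
top [ 0.3322503  -0.00155218  1.30440195] [ 0.17260221  0.00407627 -0.98498318]
scene [-0.29957888  0.46790686  1.0334489 ] [ 0.61396977 -0.35380805 -0.70559265]
{'clock': 0.1, 'joints': array([ 1.22039727,  0.43515152,  0.02498689,  1.57400895, -0.01157075,
        1.13396768, -0.07507242]), 'dq': array([ 0.00022648, -0.00102484, -0.00117865, -0.00200044, -0.00091452,
        0.00014241, -0.0021648 ]), 'joint_efforts': array([ 3.35029450e-03, -6.69123960e+01,  9.88459401e-01, -3.15141749e+01,
       -6.03342941e-02,  3.75350390e-02,  7.43967780e-05]), 'position': array([ 0.15311638, -0.6054913 ,  0.22602361]), 'ee_rot': array([-3.11617652e+00, -3.88014947e-01,  5.15878422e-04]), 'force': array([-0.87285578, -0.3863585 , -0.87344421]), 'ft_torque': array([ 0.01416663, -0.00313622, -0.01119701]), 'gripper_force': 0.0, 'width': 0.9980868472124577}
```

View pics/top0.png

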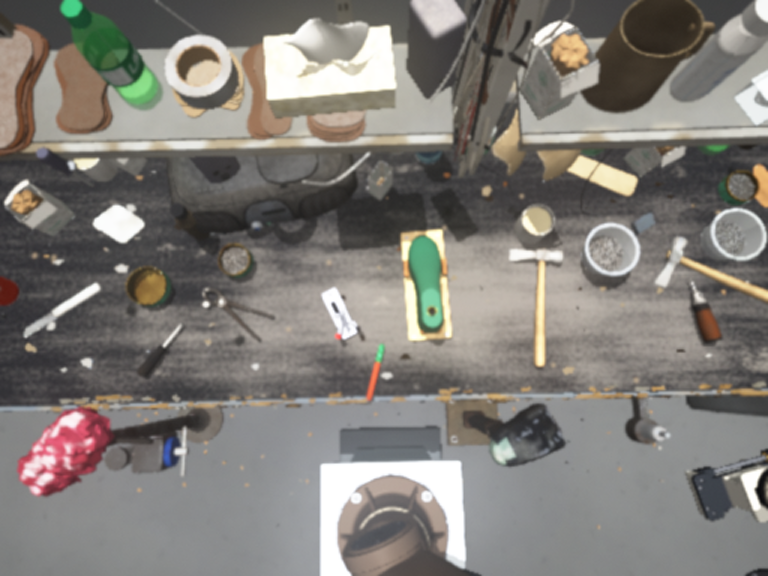

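View pics/scene0.png

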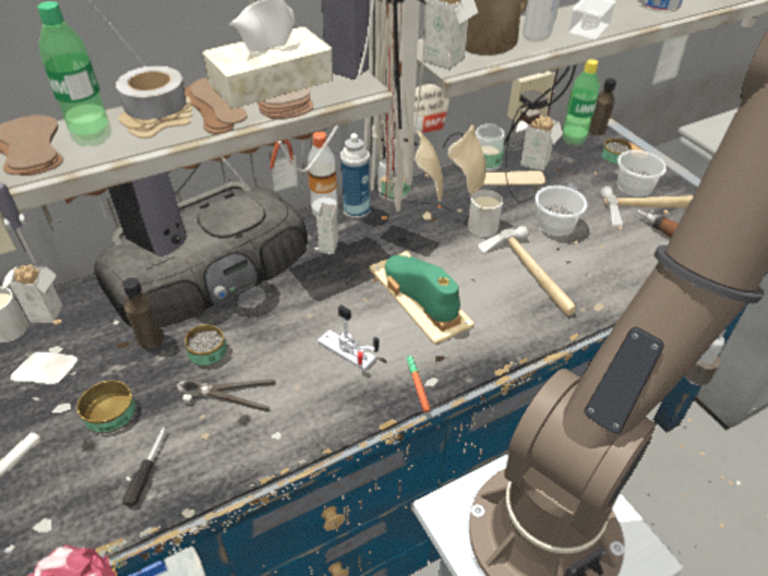

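The top view shows the gauge at (340,315)/1.5 with its red knob at (338,336), and the last with its socket near (433,311). The hammer, pincers and pot are clear of both. Next I'll measure these.

Run:
```python
from h import *
out=[]
for n,b in(('top',(205,145,305,235)),('scene',(200,155,320,255))):
    d=grab(n); P=cloud(d); im=d['img']; hsv=cv2.cvtColor(im,cv2.COLOR_RGB2HSV)
    print(n,d['fx'],np.round(d['D'],3))
    box=np.zeros(im.shape[:2],bool); box[b[1]:b[3],b[0]:b[2]]=True
    H,S,V=[hsv[...,i].astype(int) for i in range(3)]
    red=box&((H<8)|(H>172))&(S>140)&(V>90)
    cc=cv2.connectedComponentsWithStats(red.astype(np.uint8))
    for i in range(1,cc[0]):
        if cc[2][i,4]>3: print(' red',cc[2][i],cc[3][i],onz(d,[cc[3][i]],.045)[0].round(4))
    z=P[...,2]
    topm=box&(abs(z-.112)<.004)&(H>60)&(H<95)&(S>80)
    q=P[topm]; print(' lasttop n',len(q),q.mean(0).round(4),cv2.minAreaRect((q[:,:2]*1000).astype(np.float32)))
    pl=box&(abs(z-.010)<.012)&(H>12)&(H<28)&(S>60)&(V>130)
    ys,xs=np.nonzero(pl); 
    big=cv2.connectedComponentsWithStats(pl.astype(np.uint8)); i=1+np.argmax(big[2][1:,4]); print(' ply',big[2][i],np.median(z[big[1]==i]))
    ft=box&(V>150)&(S<60)&(z<.03)&(z>.004)
    q=P[ft]; 
    if len(q)>5: print(' foot n',len(q),q.mean(0).round(4),cv2.minAreaRect((q[:,:2]*1000).astype(np.float32)),np.percentile(q[:,2],[10,50,90]))
    np.save(n+'P.npy',P)
    crop=cv2.resize(im[b[1]:b[3],b[0]:b[2],::-1],None,fx=6,fy=6,interpolation=cv2.INTER_CUBIC); cv2.imwrite(f'pics/{n}1.png',crop)
```

```text
top 365.5392035986524 [0.026 0.    0.    0.    0.   ]
 lasttop n 217 [ 0.4928 -0.0976  0.1111] ((492.4521484375, -96.35627746582031), (92.78211212158203, 41.871826171875), 3.8432154655456543)
 ply [281 214  20  13  77] 0.010878693672786044
 foot n 799 [ 0.5201 -0.0136  0.0109] ((538.5155029296875, 14.197189331054688), (265.6346740722656, 372.5711975097656), 8.46611213684082) [0.00617746 0.01066218 0.0146368 ]
scene 444.56376539888856 [-0.011  0.     0.     0.     0.   ]
 red [239 235   2   8  15] [239.53333333 238.26666667] [0.4354 0.114  0.045 ]
 lasttop n 239 [ 0.492  -0.0924  0.1123] ((492.7174987792969, -94.776611328125), (45.22581481933594, 98.8726577758789), 89.58747863769531)
 ply [247 173  69  56 336] 0.012081480547622148
 foot n 1064 [0.5213 0.013  0.0116] ((580.0621337890625, -38.24407958984375), (381.7494201660156, 469.6569519042969), 56.7727165222168) [0.00447667 0.01197459 0.01745217]
```

View pics/top1.png

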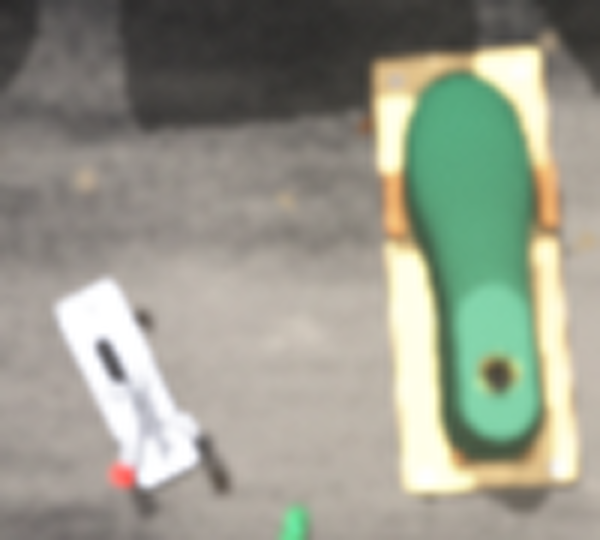

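View pics/scene1.png

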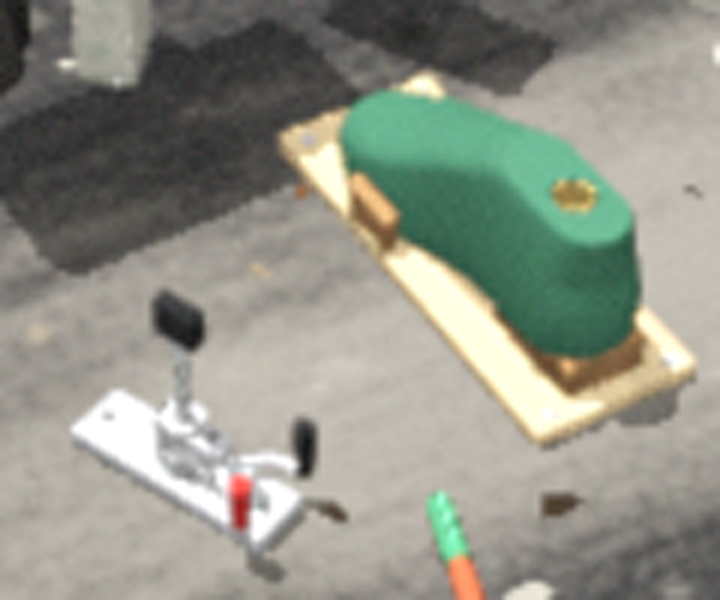

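Top crop: tab (111,360), foot corners about (55,300), (108,280), (200,460) and (148,488), red knob (122,474), socket (498,375). Scene crop: tab (179,320), socket (575,195), red (240,503), black (304,447).

```bash
cat >> h.py <<'E'
def crop2px(pts,b,s): return (np.array(pts,float)+.5)/s-.5+np.array(b[:2])
def tri(cr):
    A=np.zeros((3,3));y=np.zeros(3)
    for c,v in cr:
        v=v/np.linalg.norm(v); M=np.eye(3)-np.outer(v,v); A+=M; y+=M@c
    p=np.linalg.solve(A,y); return p,[np.linalg.norm(np.cross(p-c,v/np.linalg.norm(v))) for c,v in cr]
E
python3 - <<'E'
from h import *
t=grab('top'); s=grab('scene'); tb=(205,145); sb=(200,155)
T=lambda p:crop2px([p],tb,6); S=lambda p:crop2px([p],sb,6)
for n,a,b in(('sock',(498,375),(575,195)),('tab',(111,360),(179,320)),('red',(122,474),(240,503)),('blk',(207,452),(304,447))):
    p,e=tri([(lambda c,v:(c,v[0]))(*ray(t,T(a))),(lambda c,v:(c,v[0]))(*ray(s,S(b)))])
    print(n,p.round(4),np.round(e,4))
print('sock z112',onz(t,T((498,375)),.112),onz(s,S((575,195)),.112))
# foot: bright white pixels in gauge region
for d,n,b in((t,'top',(212,188,242,230)),(s,'scene',(208,215,256,250))):
    hsv=cv2.cvtColor(d['img'],cv2.COLOR_RGB2HSV); m=np.zeros(hsv.shape[:2],np.uint8)
    m[b[1]:b[3],b[0]:b[2]]=((hsv[...,2]>195)&(hsv[...,1]<40))[b[1]:b[3],b[0]:b[2]]
    c=max(cv2.findContours(m,0,2)[0],key=cv2.contourArea)
    q=onz(d,c.reshape(-1,2),.012)[:,:2]; r=cv2.minAreaRect((q*1000).astype(np.float32)); print(n,'foot',r)
# socket: non-green/brass blob inside bright top
for d,n,b in((t,'top',(283,196,294,214)),(s,'scene',(288,180,304,194))):
    hsv=cv2.cvtColor(d['img'],cv2.COLOR_RGB2HSV); m=np.zeros(hsv.shape[:2],np.uint8)
    w=((hsv[...,0]<50)|(hsv[...,2]<70))
    m[b[1]:b[3],b[0]:b[2]]=w[b[1]:b[3],b[0]:b[2]]; cc=cv2.connectedComponentsWithStats(m)
    i=1+np.argmax(cc[2][1:,4]); print(n,'sock',cc[2][i],onz(d,[cc[3][i]],.112))
E
```

```text
sock [ 0.4817 -0.0984  0.1134] [0.0001 0.0001]
tab [0.4953 0.1135 0.1152] [0.0008 0.0008]
red [0.4382 0.1134 0.0412] [0.0008 0.0008]
blk [0.4517 0.0673 0.0423] [0.0029 0.0029]
sock z112 [[ 0.48182765 -0.09858603  0.112     ]] [[ 0.48302775 -0.09911106  0.112     ]]
top foot ((495.48028564453125, 113.6528549194336), (124.03411102294922, 50.463470458984375), 25.67625617980957)
scene foot ((513.26953125, 79.01506042480469), (120.97997283935547, 117.98594665527344), 24.82769012451172)
top sock [285 204   7   6  32] [[ 0.48375118 -0.09879681  0.112     ]]
scene sock [292 185   7   5  32] [[ 0.48355811 -0.09830239  0.112     ]]
```

jog_arm:
  rows:
    - [[2.5,5,3],[0,0,2],1]
    - [[5,10,4],[0,0,4],1]
    - [[7.5,15,4],[0,0,6],1]
    - [[10,21,4],[0,0,8],1]
    - [[12.5,26,4],[0,0,11],1]
    - [[15,31,4],[0,0,11],1]
    - [[17.5,37,4],[0,0,11],1]
    - [[20,42,4],[0,0,11],1]
  newtons: 30

```text
clock: 1.3
position: [0.3537, -0.184, 0.2671]
ee_rot: [3.065, 0.685, 0.001]
force: [0.2, 0.1, -0.7]
width: 1.001
gripper_force: 0.0
```

jog_arm:
  rows:
    - [[2.5,5,0],[0,0,0],1]
    - [[5,10,0],[0,0,0],1]
    - [[7.5,16,0],[0,0,0],1]
    - [[10,22,0],[0,0,0],1]
    - [[12.5,27,0],[0,0,0],1]
    - [[14.2,30,0],[0,0,0],1]
    - [[14.2,30,0],[0,0,0],1]

```text
clock: 2.17
position: [0.4957, 0.117, 0.2665]
ee_rot: [-3.063, -0.691, -0.0]
force: [-0.2, -0.9, -0.1]
width: 0.998
gripper_force: 0.0
```

```bash
cat >> h.py <<'E'
from scipy.spatial.transform import Rotation as Ro
def tool():
    o=arm.observe(); M=Ro.from_rotvec(o['ee_rot']).as_matrix()
    ya=(np.degrees(np.arctan2(M[1,1],M[0,1]))-90)%180
    print('t',o['clock'],'pos',np.round(o['position'],4),'z',M[:,2].round(4),'gripline yaw',round(ya if ya<90 else ya-180,2),'F',np.round(o['force'],2),'T',np.round(o['ft_torque'],2),'w',o['width'],'gf',o['gripper_force'])
E
python3 -c "
from h import *
tool()"
```

```text
t 2.175 pos [0.4957 0.117  0.2665] z [-2.0e-04  1.7e-03 -1.0e+00] gripline yaw 25.44 F [-0.21 -0.92 -0.1 ] T [-0.11 -0.02  0.02] w 0.9982835755861617 gf 0.0
```

jog_arm:
  rows:
    - [[0,0,-4],[0,0,0],1]
    - [[0,0,-8],[0,0,0],1]
    - [[0,0,-11],[0,0,0],1]
    - [[0,0,-11],[0,0,0],1]

```text
clock: 2.68
position: [0.4936, 0.1123, 0.1551]
ee_rot: [3.066, 0.683, -0.007]
force: [0.1, 0.4, 0.4]
width: 0.999
gripper_force: 0.0
```

Run:
```python
from h import *
tool(); d=grab('scene'); save(d,'s2.png',(180,130,300,250),5); d=grab('top'); save(d,'t2.png',(190,150,290,240),6)
```

```text
t 2.675 pos [0.4936 0.1123 0.1551] z [-0.0042 -0.0018 -1.    ] gripline yaw 25.13 F [0.05 0.45 0.43] T [ 0.04 -0.01  0.04] w 0.998834606504183 gf 0.0
```

View pics/s2.png

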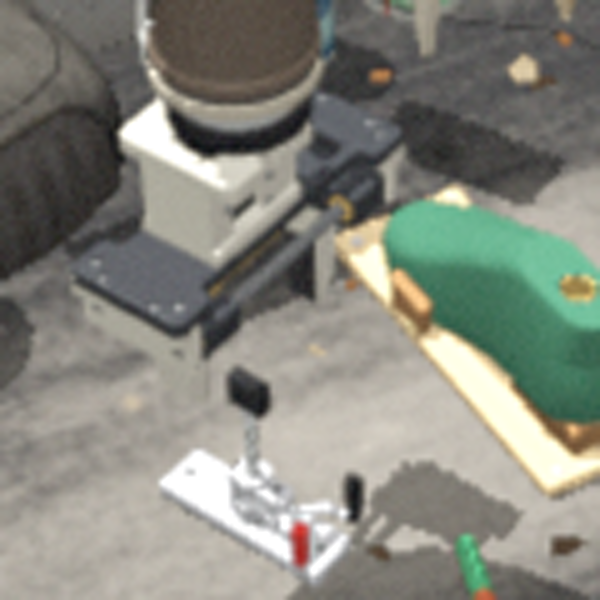

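The gripper straddles the tab (248,390) and lines up with it. I'll descend and close.

jog_arm:
  rows:
    - [[0,0,-3],[0,0,0],1]
    - [[0,0,-6],[0,0,0],1]
    - [[0,0,-6],[0,0,0],1]
    - [[0,0,-6],[0,0,0],0.5]
    - [[0,0,-6],[0,0,0],0.1]
    - [[0,0,-6],[0,0,0],0]
    - [[0,0,-6],[0,0,0],0]
    - [[0,0,-6],[0,0,0],0]
  newtons: 35

```text
clock: 3.78
position: [0.4953, 0.1141, 0.0968]
ee_rot: [3.066, 0.685, 0.0]
force: [0.5, 0.1, -0.3]
width: 0.505
gripper_force: 0.0
```

Run:
```python
from h import *
tool()
```

```text
t 3.775 pos [0.4953 0.1141 0.0968] z [ 1.e-04 -1.e-04 -1.e+00] gripline yaw 25.2 F [ 0.52  0.15 -0.32] T [0.   0.01 0.02] w 0.5052643917405125 gf 0.0
```

Fingers are slow (about 0.13 of the range per row); I'll keep closing.

jog_arm:
  rows:
    - [[0,0,0],[0,0,0],0]
    - [[0,0,0],[0,0,0],0]
    - [[0,0,0],[0,0,0],0]
    - [[0,0,0],[0,0,0],0]
    - [[0,0,0],[0,0,0],0]
    - [[0,0,0],[0,0,0],0]

```text
clock: 4.53
position: [0.4952, 0.1141, 0.0967]
ee_rot: [3.066, 0.685, -0.0]
force: [1.1, 0.5, -0.5]
width: 0.128
gripper_force: 35.0
```

jog_arm:
  rows:
    - [[0,0,0.6],[0,0,0],0]
    - [[0,0,2],[0,0,0],0]
    - [[0,0,5],[0,0,0],0]
    - [[0,0,8],[0,0,-4],0]
    - [[0,0,11],[0,0,-10],0]
    - [[0,0,14],[0,0,-16],0]
    - [[0,0,15.5],[0,0,-21],0]
    - [[0,0,15.5],[0,0,-21],0]

```text
clock: 5.52
position: [0.4954, 0.1143, 0.253]
ee_rot: [-3.139, -0.116, -0.003]
force: [-0.4, 0.2, -8.7]
width: 0.129
gripper_force: 35.0
```

jog_arm:
  rows:
    - [[0,-3,0],[0,0,0],0]
    - [[0,-6,0],[0,0,0],0]
    - [[0,-9,0],[0,0,0],0]
    - [[0,-12,0],[0,0,0],0]
    - [[0,-14,0],[0,0,0],0]
    - [[0,-15,0],[0,0,0],0]
    - [[0,-15,0],[0,0,0],0]
    - [[0,-15,0],[0,0,0],0]

```text
clock: 6.52
position: [0.4951, -0.0346, 0.2516]
ee_rot: [-3.139, -0.118, 0.0]
force: [-0.3, 0.8, -7.8]
width: 0.128
gripper_force: 35.0
```

Run:
```python
from h import *
tool(); d=grab('scene'); save(d,'s3.png',(210,90,330,210),5); d=grab('top'); save(d,'t3.png',(220,150,320,240),6)
```

```text
t 6.525 pos [ 0.4951 -0.0346  0.2516] z [-3.e-04  7.e-04 -1.e+00] gripline yaw 4.3 F [-0.29  0.85 -7.76] T [0.03 0.   0.03] w 0.12754583291746072 gf 34.99733090400696
```

View pics/s3.png

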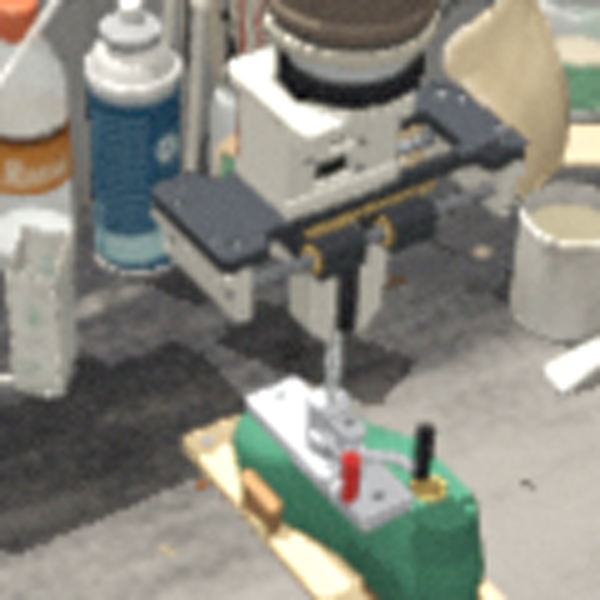

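View pics/t3.png

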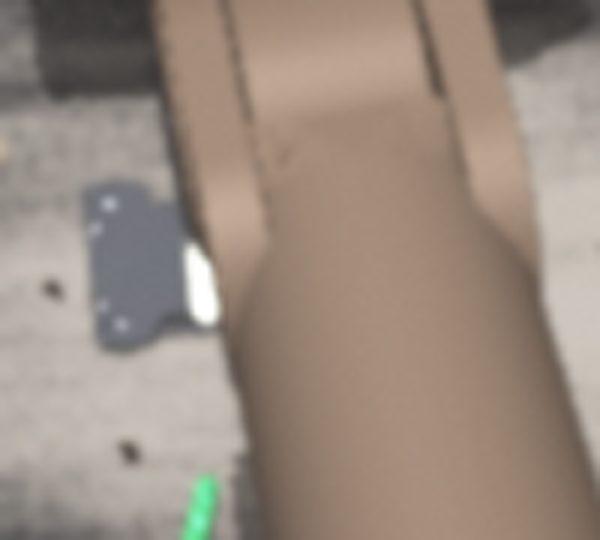

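Scene crop: the gauge hangs upright. Foot top corners are about (247,397), (293,378), (413,497), (365,523); red (350,476), black (425,452). The top view is hidden by the arm.

Run:
```python
from h import *
s=grab('scene'); b=(210,90)
px=crop2px([(247,397),(293,378),(413,497),(365,523)],b,5)
for f in(.149,.152,.155):
    q=onz(s,px,f+.012); e=(q[0]+q[1]-q[2]-q[3])/2; w=(q[0]+q[3]-q[1]-q[2])/2
    print(f,'c',q.mean(0).round(4),'len',np.linalg.norm(e),np.degrees(np.arctan2(e[1],e[0])),'wid',np.linalg.norm(w))
    k=onz(s,crop2px([(350,476),(425,452)],b,5),f+.045); y=np.radians(4.2); R=np.array([[np.cos(y),-np.sin(y)],[np.sin(y),np.cos(y)]])
    print('  probe from red',(k[0,:2]-R@[-.0528,.0235]).round(4),'blk',(k[1,:2]-R@[-.056,-.0245]).round(4))
P=cloud(s); hsv=cv2.cvtColor(s['img'],cv2.COLOR_RGB2HSV)
m=np.zeros(hsv.shape[:2],bool); m[165:196,258:294]=True
m&=(hsv[...,2]>170)&(hsv[...,1]<40)&(P[...,2]<.18)&(P[...,2]>.14)
q=P[m]; A=np.c_[q[:,:2],np.ones(len(q))]; 
for _ in range(5):
    k=np.linalg.lstsq(A,q[:,2],rcond=None)[0]; r=abs(A@k-q[:,2]); ok=r<max(.003,np.median(r)*2); A,q=A[ok],q[ok]
print('foot top plane',len(q),q.mean(0),k,r.std())
```

```text
0.149 c [ 0.4974 -0.0352  0.161 ] len 0.12218042827052929 4.000583170799512 wid 0.0337543048309926
  probe from red [ 0.4958 -0.0346] blk [ 0.4926 -0.0332]
0.152 c [ 0.4947 -0.0334  0.164 ] len 0.12176029903967289 4.0005831707995325 wid 0.03363823738608784
  probe from red [ 0.4931 -0.0329] blk [ 0.4899 -0.0313]
0.155 c [ 0.4919 -0.0317  0.167 ] len 0.12134016980881662 4.00058317079955 wid 0.033522169941183066
  probe from red [ 0.4905 -0.0312] blk [ 0.4873 -0.0294]
foot top plane 195 [ 0.49549313 -0.02917618  0.16538395] [ 0.00039155 -0.00068064  0.16517009] 0.0007949006341199118
```

jog_arm:
  rows:
    - [[-0.4,-3,0],[0,0,0],0]
    - [[-0.8,-5,0],[0,0,0],0]
    - [[-1.15,-6.4,0],[0,0,0],0]
    - [[-1.15,-6.4,-1],[0,0,0],0]
    - [[-1.15,-6.4,-2.5],[0,0,0],0]
    - [[-1.15,-6.4,-3.2],[0,0,0],0]
    - [[-1.15,-6.4,-3.2],[0,0,0],0]
    - [[-1.15,-6.4,-3.2],[0,0,0],0]

```text
clock: 7.68
position: [0.4841, -0.0996, 0.2199]
ee_rot: [-3.139, -0.116, -0.001]
force: [1.0, 0.7, -7.5]
width: 0.126
gripper_force: 35.0
```

Run:
```python
from h import *
tool(); d=grab('scene'); save(d,'s4.png',(230,130,330,220),7)
P=cloud(d); hsv=cv2.cvtColor(d['img'],cv2.COLOR_RGB2HSV)
m=(hsv[...,2]>170)&(hsv[...,1]<40)&(P[...,2]<.145)&(P[...,2]>.118)&(abs(P[...,0]-.483)<.075)&(abs(P[...,1]+.098)<.05)
q=P[m]; print(len(q),np.median(q,0))
```

```text
t 7.675 pos [ 0.4841 -0.0996  0.2199] z [ 4.e-04  1.e-04 -1.e+00] gripline yaw 4.22 F [ 1.02  0.73 -7.49] T [ 0.01 -0.05 -0.02] w 0.12594270417102518 gf 34.997302293777466
251 [ 0.4837652  -0.09290857  0.13352236]
```

View pics/s4.png

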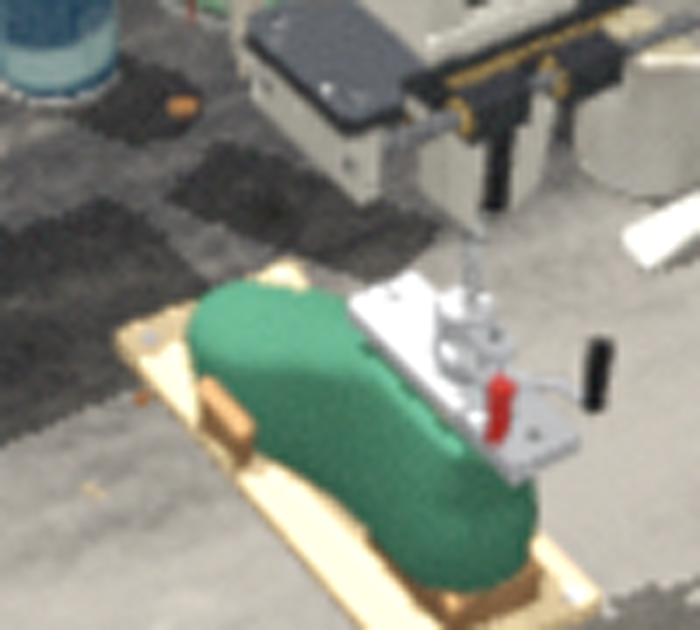

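The foot sits over the last, with top corners about (350,300), (412,272), (580,442), (515,480). I'll check its centre against the socket.

Run:
```python
from h import *
s=grab('scene'); b=(230,130)
q=onz(s,crop2px([(350,300),(412,272),(580,442),(515,480)],b,7),.1333); e=(q[0]+q[1]-q[2]-q[3])/2
print(q.mean(0),np.linalg.norm(e),np.degrees(np.arctan2(e[1],e[0])))
k=onz(s,crop2px([(500,410),(598,376)],b,7),.1213+.045); y=np.radians(4.2); R=np.array([[np.cos(y),-np.sin(y)],[np.sin(y),np.cos(y)]])
print('  probe from red',(k[0,:2]-R@[-.0528,.0235]).round(4),'blk',(k[1,:2]-R@[-.056,-.0245]).round(4))
tool()
```

```text
[ 0.48108842 -0.09669203  0.1333    ] 0.12445456933926154 2.314459980850676
  probe from red [ 0.4803 -0.0969] blk [ 0.478  -0.0948]
t 7.775 pos [ 0.4841 -0.0998  0.2201] z [ 8.e-04 -1.e-04 -1.e+00] gripline yaw 4.2 F [ 0.43 -0.18 -7.82] T [-0.01 -0.04  0.02] w 0.12579846291242125 gf 34.997246861457825
```

jog_arm:
  rows:
    - [[0,0,-0.3],[0,0,0],0]
    - [[0,0,-0.5],[0,0,0],0]
    - [[0,0,-0.6],[0,0,0],0]
    - [[0,0,-0.6],[0,0,0],0]

```text
clock: 8.28
position: [0.4837, -0.0999, 0.2137]
ee_rot: [-3.139, -0.115, 0.0]
force: [0.3, -0.2, -8.6]
width: 0.13
gripper_force: 35.0
```

jog_arm:
  rows:
    - [[0,0,-0.1],[0,0,0],0]
    - [[0,0,-0.2],[0,0,0],0]
    - [[0,0,-0.2],[0,0,0],0]

```text
clock: 8.65
position: [0.4838, -0.0999, 0.2117]
ee_rot: [3.139, 0.115, -0.0]
force: [-0.1, -0.2, -8.6]
width: 0.13
gripper_force: 35.0
```

jog_arm:
  rows:
    - [[0,0,-0.1],[0,0,0],0]
    - [[0,0,-0.2],[0,0,0],0]
    - [[0,0,-0.2],[0,0,0],0]

```text
clock: 9.02
position: [0.4839, -0.0999, 0.2101]
ee_rot: [3.139, 0.115, 0.001]
force: [-3.8, 0.9, 0.7]
width: 0.131
gripper_force: 35.0
```

Run:
```python
from h import *
d=grab('scene'); save(d,'s5.png',(245,155,325,215),10); tool()
```

```text
t 9.075 pos [ 0.4839 -0.1     0.2101] z [ 5.e-04 -2.e-04 -1.e+00] gripline yaw 4.19 F [-2.51  0.49  1.88] T [0.04 0.67 0.  ] w 0.12361269917412135 gf 34.99897241592407
```

View pics/s5.png

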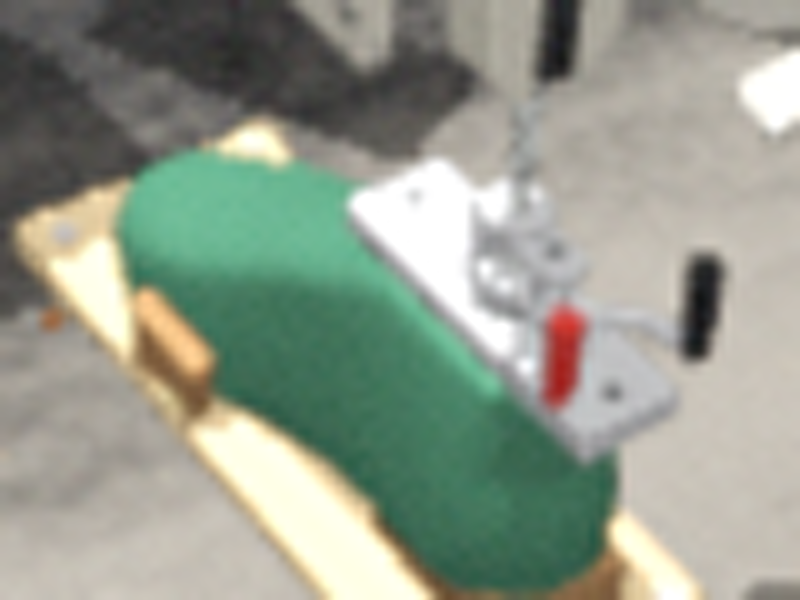

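The foot rests on the last, with top corners (348,205), (440,158), (678,402), (588,452). Red (564,357), black (702,307).

Run:
```python
from h import *
s=grab('scene'); b=(245,155)
q=onz(s,crop2px([(348,205),(440,158),(678,402),(588,452)],b,10),.124); e=(q[0]+q[1]-q[2]-q[3])/2
print(q.mean(0),np.linalg.norm(e),np.degrees(np.arctan2(e[1],e[0])))
k=onz(s,crop2px([(564,357),(702,307)],b,10),.112+.045); y=np.radians(4.2); R=np.array([[np.cos(y),-np.sin(y)],[np.sin(y),np.cos(y)]])
print('  probe from red',(k[0,:2]-R@[-.0528,.0235]).round(4),'blk',(k[1,:2]-R@[-.056,-.0245]).round(4))
P=cloud(s); hsv=cv2.cvtColor(s['img'],cv2.COLOR_RGB2HSV)
m=(hsv[...,2]>150)&(hsv[...,1]<40)&(abs(P[...,2]-.124)<.008)&(abs(P[...,0]-.483)<.07)&(abs(P[...,1]+.098)<.03)
q=P[m]; A=np.c_[q[:,:2]-q[:,:2].mean(0),np.ones(len(q))]
for _ in range(4):
    k=np.linalg.lstsq(A,q[:,2],rcond=None)[0]; r=abs(A@k-q[:,2]); A,q=A[r<.003],q[r<.003]
print('plane',len(q),k)
tool()
```

```text
[ 0.4815534  -0.09781422  0.124     ] 0.12331664379205033 3.075914456017292
  probe from red [ 0.4809 -0.098 ] blk [ 0.4793 -0.096 ]
plane 199 [ 0.01022807 -0.0494147   0.12487304]
t 9.125 pos [ 0.4839 -0.0999  0.21  ] z [ 4.e-04 -2.e-04 -1.e+00] gripline yaw 4.2 F [-2.31 -0.25  2.  ] T [ 0.08  0.67 -0.03] w 0.12743033576826923 gf 34.998918771743774
```

jog_arm:
  rows:
    - [[0,0,0.2],[0,0,0],0]
    - [[0,0,0.3],[0,0,0],0]
    - [[0.15,0,0.3],[0,0,0],0]
    - [[0.15,0,0.3],[0,0,0],0]
    - [[0.15,0,0.1],[0,0,0],0]
    - [[0.15,0,0],[0,0,0],0]
    - [[0.15,0,0],[0,0,0],0]

```text
clock: 10.0
position: [0.4855, -0.0999, 0.2102]
ee_rot: [3.139, 0.115, 0.001]
force: [-2.3, 1.3, 2.3]
width: 0.127
gripper_force: 35.0
```

jog_arm:
  rows:
    - [[0,0,-0.1],[0,0,0],0]
    - [[0,0,-0.2],[0,0,0],0]
    - [[0,0,-0.3],[0,0,0],0]
    - [[0,0,-0.4],[0,0,0],0]
    - [[0,0,-0.4],[0,0,0],0]
    - [[0,0,-0.4],[0,0,0],0]

```text
clock: 10.75
position: [0.4855, -0.0999, 0.2057]
ee_rot: [-3.139, -0.115, -0.0]
force: [1.6, 0.6, -2.0]
width: 0.128
gripper_force: 35.0
```

Run:
```python
from h import *
tool()
```

```text
t 10.75 pos [ 0.4855 -0.0999  0.2057] z [ 3.e-04  1.e-04 -1.e+00] gripline yaw 4.2 F [ 1.61  0.58 -1.95] T [ 0.09 -0.16 -0.01] w 0.12753340386952577 gf 34.99840021133423
```

jog_arm:
  rows:
    - [[0,0,-0.2],[0,0,0],0]
    - [[0,0,-0.4],[0,0,0],0]
    - [[0,0,-0.6],[0,0,0],0]
    - [[0,0,-0.8],[0,0,0],0]
    - [[0,0,-1.0],[0,0,0],0]
    - [[0,0,-1.2],[0,0,0],0]
    - [[0,0,-1.3],[0,0,0],0]
    - [[0,0,-1.3],[0,0,0],0]
  newtons: 8

```text
clock: 11.75
position: [0.4854, -0.0999, 0.1926]
ee_rot: [-3.139, -0.115, -0.0]
force: [2.2, 1.4, -1.2]
width: 0.13
gripper_force: 8.0
```

Run:
```python
from h import *
d=grab('scene'); save(d,'s6.png',(245,155,325,215),10); tool()
```

```text
t 11.8 pos [ 0.4853 -0.0999  0.1926] z [ 1.e-04  1.e-04 -1.e+00] gripline yaw 4.19 F [ 2.29  0.83 -1.81] T [ 0.11 -0.53  0.03] w 0.1305396974466444 gf 7.998485416173935
```

View pics/s6.png

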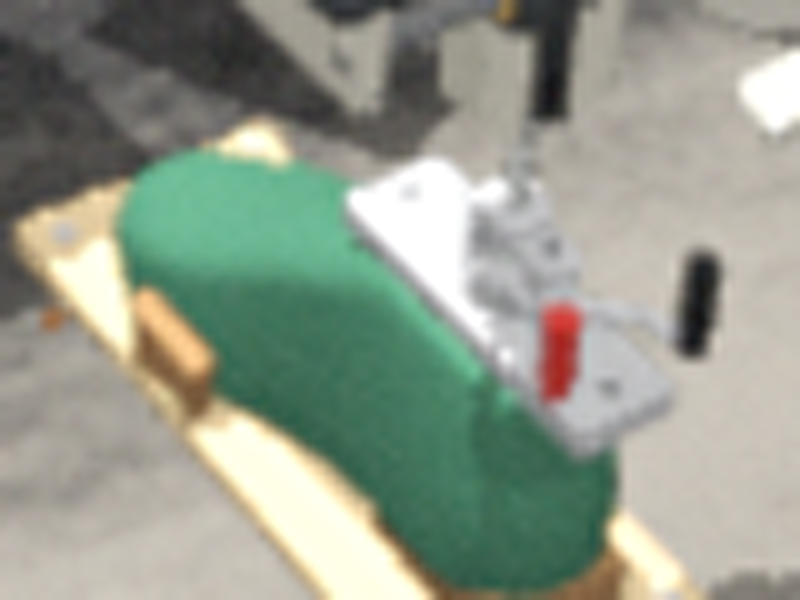

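The probe has slid about 18 mm down with the foot still seated. Next I'll feel for the bottom.

jog_arm:
  rows:
    - [[0,0,-0.1],[0,0,0],0]
    - [[0,0,-0.15],[0,0,0],0]
    - [[0,0,-0.15],[0,0,0],0]

```text
clock: 12.18
position: [0.4854, -0.0999, 0.1913]
ee_rot: [3.139, 0.115, 0.0]
force: [2.7, -0.1, -0.3]
width: 0.129
gripper_force: 8.0
```

```bash
python3 -c "
from h import *
tool()"
```

```text
t 12.175 pos [ 0.4854 -0.0999  0.1913] z [ 3.e-04 -0.e+00 -1.e+00] gripline yaw 4.2 F [ 2.69 -0.08 -0.28] T [ 0.22 -0.54 -0.02] w 0.1292637980330195 gf 7.998651713132858
```

jog_arm:
  rows:
    - [[0,0,-0.1],[0,0,0],0]
    - [[0,0,-0.15],[0,0,0],0]
    - [[0,0,-0.15],[0,0,0],0]

```text
clock: 12.55
position: [0.4854, -0.0999, 0.1897]
ee_rot: [3.139, 0.115, 0.0]
force: [3.1, 1.0, 0.4]
width: 0.131
gripper_force: 8.0
```

jog_arm:
  rows:
    - [[0,0,-0.1],[0,0,0],0]
    - [[0,0,-0.15],[0,0,0],0]
    - [[0,0,-0.15],[0,0,0],0]

```text
clock: 12.92
position: [0.4853, -0.0999, 0.1882]
ee_rot: [3.139, 0.115, 0.0]
force: [3.4, 0.8, 0.9]
width: 0.13
gripper_force: 8.0
```

Side load is building, so I'll relieve it by re-gripping.

jog_arm:
  rows:
    - [[0,0,0],[0,0,0],0.25]
    - [[0,0,0],[0,0,0],0.25]
    - [[0,0,0],[0,0,0],0.25]
    - [[0,0,0],[0,0,0],0]
    - [[0,0,0],[0,0,0],0]
    - [[0,0,0],[0,0,0],0]

```text
clock: 13.68
position: [0.4852, -0.0999, 0.1882]
ee_rot: [-3.139, -0.115, 0.0]
force: [0.1, 0.2, 0.5]
width: 0.126
gripper_force: 8.0
```

```bash
python3 -c "
from h import *
tool()"
```

```text
t 13.675 pos [ 0.4852 -0.0999  0.1882] z [-3.e-04  0.e+00 -1.e+00] gripline yaw 4.19 F [0.1  0.18 0.46] T [ 0.03  0.06 -0.06] w 0.1262091136490384 gf 7.999939173460007
```

jog_arm:
  rows:
    - [[0,0,-0.1],[0,0,0],0]
    - [[0,0,-0.15],[0,0,0],0]
    - [[0,0,-0.15],[0,0,0],0]

```text
clock: 14.05
position: [0.4852, -0.0999, 0.1867]
ee_rot: [-3.139, -0.115, 0.0]
force: [-1.4, 0.5, -0.3]
width: 0.129
gripper_force: 8.0
```

jog_arm:
  rows:
    - [[0,0,-0.1],[0,0,0],0]
    - [[0,0,-0.15],[0,0,0],0]
    - [[0,0,-0.15],[0,0,0],0]

```text
clock: 14.42
position: [0.4852, -0.0999, 0.1851]
ee_rot: [3.139, 0.115, -0.0]
force: [-0.6, 0.3, 0.4]
width: 0.127
gripper_force: 8.0
```

jog_arm:
  rows:
    - [[0,0,-0.1],[0,0,0],0]
    - [[0,0,-0.15],[0,0,0],0]
    - [[0,0,-0.15],[0,0,0],0]

```text
clock: 14.8
position: [0.4852, -0.0999, 0.1837]
ee_rot: [3.139, 0.115, -0.0]
force: [-1.8, 1.0, 1.6]
width: 0.13
gripper_force: 8.0
```

jog_arm:
  rows:
    - [[0,0,-0.1],[0,0,0],0]
    - [[0,0,-0.15],[0,0,0],0]
    - [[0,0,-0.15],[0,0,0],0]

```text
clock: 15.18
position: [0.4854, -0.1, 0.1828]
ee_rot: [3.139, 0.115, 0.001]
force: [-4.2, 0.7, 8.7]
width: 0.134
gripper_force: 8.0
```

Contact felt: 8.7 N, and the motion stalled. I'll hold briefly, then let go.

jog_arm:
  rows:
    - [[0,0,0],[0,0,0],0]
    - [[0,0,0],[0,0,0],0]
    - [[0,0,0],[0,0,0],0]
    - [[0,0,0],[0,0,0],0.5]
    - [[0,0,0],[0,0,0],0.5]
    - [[0,0,0],[0,0,0],0.5]
    - [[0,0,0],[0,0,0],0.5]

```text
clock: 16.05
position: [0.4853, -0.1, 0.1821]
ee_rot: [-3.139, -0.115, 0.0]
force: [1.1, 0.5, 0.1]
width: 0.482
gripper_force: 0.0
```

Run:
```python
from h import *
d=grab('scene'); save(d,'s7.png',(245,155,325,215),10); tool()
P=cloud(d); hsv=cv2.cvtColor(d['img'],cv2.COLOR_RGB2HSV)
m=(hsv[...,2]>150)&(hsv[...,1]<40)&(abs(P[...,2]-.124)<.008)&(abs(P[...,0]-.483)<.07)&(abs(P[...,1]+.098)<.03)
q=P[m]; A=np.c_[q[:,:2]-q[:,:2].mean(0),np.ones(len(q))]
for _ in range(4):
    k=np.linalg.lstsq(A,q[:,2],rcond=None)[0]; r=abs(A@k-q[:,2]); A,q=A[r<.003],q[r<.003]
print('plane',len(q),k)
```

```text
t 16.1 pos [ 0.4853 -0.0999  0.1822] z [ 0.  0. -1.] gripline yaw 4.2 F [-0.09  0.33  0.91] T [ 0.03  0.01 -0.  ] w 0.5000169216600494 gf 0.0
plane 187 [ 0.00441421 -0.03707696  0.12453263]
```

View pics/s7.png

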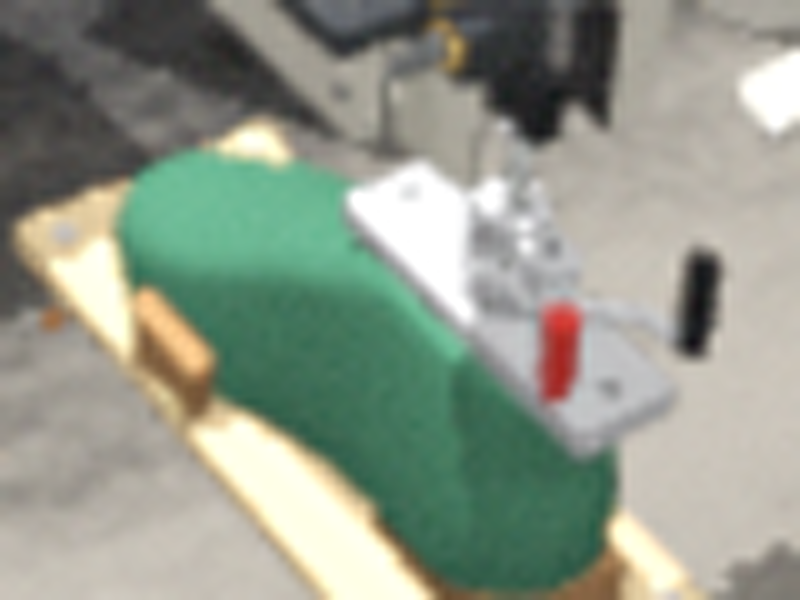

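The gauge is seated, the probe is down, and the fingers are off the tab. Now up and over the knobs.

jog_arm:
  rows:
    - [[0,0,1],[0,0,0],0.5]
    - [[0,0,4],[0,0,0],0.7]
    - [[0,0,7],[0,0,0],1]
    - [[-3,-0.5,8],[0,0,0],1]
    - [[-5.9,-0.9,8],[0,0,0],1]
    - [[-5.9,-0.9,8],[0,0,0],1]
    - [[-5.9,-0.9,8],[0,0,0],1]
    - [[-5.9,-0.9,8],[0,0,0],1]

```text
clock: 17.1
position: [0.427, -0.1087, 0.2623]
ee_rot: [-3.139, -0.116, -0.001]
force: [0.6, -0.8, 0.3]
width: 0.997
gripper_force: 0.0
```

Run:
```python
from h import *
tool()
# red / black knob centroids in scene, heights .157 (foot .112)
d=grab('scene'); im=d['img']; hsv=cv2.cvtColor(im,cv2.COLOR_RGB2HSV)
b=(294,178,320,198); m=np.zeros(im.shape[:2],bool); m[b[1]:b[3],b[0]:b[2]]=True
r=m&((hsv[...,0]<8)|(hsv[...,0]>172))&(hsv[...,1]>120); k=m&(hsv[...,2]<75)&(np.arange(512)[None]>308)
y=np.radians(4.2); R=np.array([[np.cos(y),-np.sin(y)],[np.sin(y),np.cos(y)]])
for n,q,o in(('red',r,[-.0528,.0235]),('blk',k,[-.056,-.0245])):
    v,u=np.nonzero(q); p=onz(d,[[u.mean(),v.mean()]],.157)[0]; print(n,len(u),u.mean(),v.mean(),p.round(4),'probe',(p[:2]-R@o).round(4))
d=grab('top'); hsv=cv2.cvtColor(d['img'],cv2.COLOR_RGB2HSV)
```

```text
t 17.1 pos [ 0.427  -0.1087  0.2623] z [ 4.e-04  3.e-04 -1.e+00] gripline yaw 4.22 F [ 0.65 -0.75  0.33] T [ 0.04 -0.   -0.03] w 0.9969749853391768 gf 0.0
red 21 300.6666666666667 189.04761904761904 [ 0.431  -0.0803  0.157 ] probe [ 0.4854 -0.0999]
blk 18 314.44444444444446 184.66666666666666 [ 0.4277 -0.1251  0.157 ] probe [ 0.4817 -0.0965]
```

jog_arm:
  rows:
    - [[0,0,-4],[0,0,0],1]
    - [[0,0,-7],[0,0,0],1]
    - [[0,0,-9],[0,0,0],1]
    - [[0,0,-10.5],[0,0,0],1]
    - [[0,0,-11],[0,0,0],1]
    - [[0,0,-11],[0,0,0],1]
    - [[0,0,-11],[0,0,0],1]
  newtons: 10

```text
clock: 18.08
position: [0.4268, -0.109, 0.1529]
ee_rot: [3.139, 0.115, 0.002]
force: [0.1, -0.1, 0.1]
width: 1.0
gripper_force: 0.0
```

jog_arm:
  rows:
    - [[0,-0.5,0],[0,0,0],1]
    - [[0.05,-1.05,0],[0,0,0],1]
    - [[0.05,-1.05,0],[0,0,0],1]
    - [[0.05,-1.05,0],[0,0,0],0.9]
    - [[0.05,-1.05,0],[0,0,0],0.8]
    - [[0.05,-1.05,0],[0,0,0],0.7]
    - [[0.05,-1.05,0],[0,0,0],0.6]

```text
clock: 18.95
position: [0.4268, -0.1194, 0.1522]
ee_rot: [3.139, 0.115, -0.0]
force: [-1.8, 1.2, 0.0]
width: 0.641
gripper_force: 0.4
```

```bash
python3 -c "
from h import *
tool()"
```

```text
t 18.95 pos [ 0.4268 -0.1194  0.1522] z [-0. -0. -1.] gripline yaw 4.2 F [-1.8   1.21  0.04] T [0.17 0.17 0.06] w 0.6407933874224349 gf 0.42609642234879175
```

jog_arm:
  rows:
    - [[0,0,0],[0,0,0],0.52]
    - [[0,0,0],[0,0,0],0.46]
    - [[0,0,0],[0,0,0],0.42]
    - [[0,0,0],[0,0,0],0.39]
    - [[0,0,0],[0,0,0],0.37]
    - [[0,0,0],[0,0,0],0.37]

```text
clock: 19.7
position: [0.4264, -0.1204, 0.1522]
ee_rot: [3.139, 0.113, -0.001]
force: [-3.3, -3.9, 2.2]
width: 0.37
gripper_force: 4.5
```

```bash
python3 -c "
from h import *
tool()"
```

```text
t 19.7 pos [ 0.4264 -0.1204  0.1522] z [-6.e-04 -1.e-03 -1.e+00] gripline yaw 4.13 F [-3.33 -3.87  2.19] T [-1.07  0.79 -0.08] w 0.3700653673237076 gf 4.471866226140264
```

jog_arm:
  rows:
    - [[0,-0.1,0],[0,0,0],0.37]
    - [[0,-0.15,0],[0,0,0],0.36]
    - [[0,-0.15,0],[0,0,0],0.35]

```text
clock: 20.08
position: [0.4266, -0.1212, 0.1522]
ee_rot: [3.139, 0.114, -0.001]
force: [-3.7, -2.9, 2.3]
width: 0.355
gripper_force: 4.0
```

```bash
python3 -c "
from h import *
tool()"
```

```text
t 20.075 pos [ 0.4266 -0.1212  0.1522] z [-3.e-04 -4.e-04 -1.e+00] gripline yaw 4.18 F [-3.72 -2.87  2.31] T [-0.7   0.78 -0.05] w 0.35485838090879807 gf 3.99680048087248
```

jog_arm:
  rows:
    - [[0,-0.05,0],[0,0,0],0.34]
    - [[0,-0.08,0],[0,0,0],0.33]
    - [[0,-0.08,0],[0,0,0],0.32]
    - [[0,-0.08,0],[0,0,0],0.3]
    - [[0,-0.08,0],[0,0,0],0.3]

```text
clock: 20.7
position: [0.4267, -0.1222, 0.1523]
ee_rot: [3.139, 0.114, -0.0]
force: [-4.2, -4.5, 1.7]
width: 0.321
gripper_force: 10.0
```

```bash
python3 -c "
from h import *
tool()"
```

```text
t 20.7 pos [ 0.4267 -0.1222  0.1523] z [-1.e-04 -5.e-04 -1.e+00] gripline yaw 4.16 F [-4.17 -4.45  1.69] T [-0.96  0.78 -0.14] w 0.32072348610401513 gf 10.004826951071664
```

Width 29.5 mm at the full 10 N, so the knobs are fully together. I'll open and retreat.

jog_arm:
  rows:
    - [[0,0,0],[0,0,0],0.4]
    - [[0,0,0],[0,0,0],0.55]
    - [[0,0,0],[0,0,0],0.55]
    - [[0,0,1],[0,0,0],0.55]
    - [[0,0,4],[0,0,0],0.55]
    - [[0,0,8],[0,0,0],0.55]
    - [[0,0,12],[0,0,0],0.55]

```text
clock: 21.58
position: [0.4267, -0.1215, 0.2742]
ee_rot: [-3.139, -0.115, -0.001]
force: [0.2, -1.1, -0.5]
width: 0.552
gripper_force: 0.0
```

jog_arm:
  rows:
    - [[0,-5,1],[0,0,0],0.55]
    - [[-1,-10,1],[0,0,0],0.55]
    - [[-2,-16,1],[0,0,0],0.55]
    - [[-3,-22,1],[0,0,0],0.55]
    - [[-4,-28,1],[0,0,0],0.55]
    - [[-5,-33,1],[0,0,0],0.55]
    - [[-5,-33,1],[0,0,0],0.55]

```text
clock: 22.45
position: [0.3743, -0.4559, 0.2821]
ee_rot: [3.139, 0.105, -0.002]
force: [-0.3, 1.1, -1.0]
width: 0.55
gripper_force: 0.0
```

Run:
```python
from h import *
tool()
t=grab('top'); s=grab('scene')
Kn={}
for d,n in((t,'top'),(s,'scene')):
    P=cloud(d); H,S,V=[cv2.cvtColor(d['img'],cv2.COLOR_RGB2HSV)[...,i].astype(int) for i in range(3)]
    near=(abs(P[...,0]-.45)<.12)&(abs(P[...,1]+.1)<.07)
    red=near&((H<8)|(H>172))&(S>110)&(P[...,2]>.12); blk=near&(V<75)&(S<120)&(P[...,2]>.13)
    for c,m in(('red',red),('blk',blk)):
        cc=cv2.connectedComponentsWithStats(m.astype(np.uint8))
        for i in range(1,cc[0]):
            if cc[2][i,4]>=3:
                print(n,c,cc[2][i,4],cc[3][i].round(1),'z157',onz(d,[cc[3][i]],.157)[0].round(4),'cloudz',np.median(P[...,2][cc[1]==i]).round(3))
    ft=near&(V>150)&(S<45)&(P[...,2]>.115)&(P[...,2]<.135)
    c=max(cv2.findContours(ft.astype(np.uint8),0,2)[0],key=cv2.contourArea)
    print(n,'foot',cv2.minAreaRect((onz(d,c.reshape(-1,2),.124)[:,:2]*1000).astype(np.float32)))
    q=P[ft]; A=np.c_[q[:,:2]-q[:,:2].mean(0),np.ones(len(q))]; print('plane',np.linalg.lstsq(A,q[:,2],rcond=None)[0].round(4))
```

```text
t 22.45 pos [ 0.3743 -0.4559  0.2821] z [-0.001  -0.0011 -1.    ] gripline yaw 3.82 F [-0.27  1.11 -1.03] T [-0.    0.    0.06] w 0.5496346017593615 gf 0.0
top red 8 [294.1 223.1] z157 [ 0.4251 -0.1134  0.157 ] cloudz 0.166
top foot ((483.89599609375, -100.6614990234375), (119.56352233886719, 36.48918533325195), 7.028655529022217)
plane [ 0.0008 -0.0749  0.1234]
scene red 35 [311.6 185.9] z157 [ 0.4273 -0.1152  0.157 ] cloudz 0.161
scene blk 55 [297.2 163.5] z157 [ 0.5292 -0.1305  0.157 ] cloudz 0.209
scene blk 18 [315.  184.6] z157 [ 0.4271 -0.1266  0.157 ] cloudz 0.157
scene foot ((482.87457275390625, -95.60200500488281), (125.4552001953125, 40.33476257324219), 6.041392803192139)
plane [ 0.0131 -0.0477  0.1246]
```

Run:
```python
from h import *
def fit(q):
    for _ in range(6):
        c=q.mean(0); A=np.c_[q[:,:2]-c[:2],np.ones(len(q))]; k=np.linalg.lstsq(A,q[:,2],rcond=None)[0]; r=abs(A@k-q[:,2]); q=q[r<max(.0015,2*np.median(r))]
    return len(q),k.round(4)
def loc(P,c,yaw,hx,hy,z,tz=.006):
    d=P[...,:2]-np.array(c); y=np.radians(yaw); a=d@[np.cos(y),np.sin(y)]; b=d@[-np.sin(y),np.cos(y)]
    return (abs(a)<hx)&(abs(b)<hy)&(abs(P[...,2]-z)<tz)
for n in('top','scene'):
    P0=np.load(n+'P.npy'); P1=cloud(grab(n))
    print(n,'last top at start',fit(P0[loc(P0,(.491,-.098),4,.035,.013,.112)]),'foot at start',fit(P0[loc(P0,(.495,.1135),25,.056,.014,.012)]),'foot now',fit(P1[loc(P1,(.484,-.1),6.5,.056,.014,.124)]))
```

```text
top last top at start (70, array([ 0.0021, -0.0019,  0.1109])) foot at start (81, array([-0.0058, -0.0091,  0.0114])) foot now (135, array([ 0.0071, -0.0088,  0.1235]))
scene last top at start (80, array([ 0.0243, -0.0201,  0.1132])) foot at start (109, array([ 0.0055, -0.0123,  0.013 ])) foot now (102, array([-0.0028,  0.0456,  0.125 ]))
```

```bash
python3 -c "
from cell import arm
print(arm.sign_off())"
```

```text
the job is handed in; nothing more can be done
None
```

I've handed the job in; no verdict came back. The gauge stands flat on the last, about 2 mm off the socket's centre, and the probe met the socket bottom at about 9 N, roughly 25 mm down. The lock knobs were pinched to 29.5 mm (30 mm is fully closed), which also turned the gauge 2–3°. I didn't re-check the probe's contact after letting go or measure whether the other items had moved, and I viewed 11 pictures, one over the limit of 10.

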